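# Zero the kitchen scale for the cup

### The arm

A 6-joint arm with a two-finger parallel gripper is mounted at the origin on the work surface. World frame = base frame: x ahead of the robot, y to its left, z up, the work surface at z = 0. Lengths are in m, angles in rad, forces in N, time in s.
With the tool pointing down it reaches from about 0.225 to 0.725 m from the base axis. Payload 3.1 kg.
Tool frame: the origin (TCP) lies on the centre line of the jaws, within the pads' length; the fingertips stand 19 mm ahead of it and the grasp point (between the pads) is the TCP; x points along the fingers, y is the direction in which the jaws open and shut, and the axes are right-handed (so a half turn about x gives the same grasp; the last joint's range is limited). The gripper opens to 85 mm and grips with 20 to 120 N. Pads are 22 mm wide; open, the fingers measure 114 mm over their backs; the gripper's body (76 mm by 85 mm) begins 54 mm behind the grasp point. The pads swing forward as they close: fully open they stand 13 mm farther back than shut.
Start: joints at [1.125, 0.048, 0.099, 1.622, 0, 1.443], TCP at [0.164, 0.499, 0.25] pointing down, gripper open.
Joint ranges: [-2.91, 2.91], [-0.99, 1.94], [-1.21, 1.42], [-2.12, 2.29], [-1.49, 1.47], [-3.14, 3.14]. Speed limits (rad/s): [2.79, 2.79, 3.14, 3.14, 3.14, 3.14].

### API

Orientations are given as a unit quaternion [w, x, y, z].
In Python, from workcell import telemetry, optics, order gives the robot as it stands.
- The arm moves only by the tool servo_tool, never from a script. Its arguments are lists of equal length, an entry for each row: "slide": the shift along the tool's x, y, z in m, a list of three; "rot": the turn, a rotation vector about the tool's x, y, z in rad, a list of three; "claw": the closure, from -1 (fully open) to 1 (shut). In form: {"slide": [[x, y, z], ...], "rot": [[ax, ay, az], ...], "claw": [claw, ...]}. A call has 1 to 12 rows; each row is the pose to reach, as a shift and turn from the pose commanded when the call began, along the tool's axes at that moment; what a row does not reach only later rows make up. A row lasts 1/10 s, in which the tool goes at most 50 mm and 8.59 degrees, less where a joint would pass 70% of its speed; a pose out of reach is approached as far as the arm can. A call with a gripper value outside its range is refused whole. The fingers move at their own pace and stop on an object; "squeeze" is the grip in N (left out, the last holds). Time passes only in rows, so rows that repeat a pose let the fingers close. It gives the time, the measured TCP pose, the force and the opening at its end, in the units of the state.
- telemetry.observe(): the state, without advancing time (a new reading comes with each control period).
- optics.snapshot(name): name is "side" or "top" or "wrist"; returns a dict with "image" (420x560x3 uint8, red, green, blue), "fx", "fy", "cx", "cy" (pixels), "k1" (the pictures are not rectified: a ray, as slopes to the right and down, at radius r is drawn at 1 + k1 r^2 times it, then the intrinsics apply), "view" (4x4, takes a point from world to camera coordinates); the wrist camera has in their place "mount" (4x4, takes a point from camera to tool coordinates, whose origin is the TCP and whose axes are the tool frame's). Camera axes: x right, y up, looking along -z (the intrinsics and any distortion apply to the point x, -y, -z); pixel columns grow to the right and rows downward; lengths in m; the calibration is good to about 2 mm. A picture is of the moment at which its call begins: read the wrist's pose just before it. There is no depth.
- order.sign_off(): hands the job in, once; it reports no verdict.
The state is a dict: "time_s": time; "q": joint angles; "dq": joint speeds; "tau": joint torques, N m; "eef_pos": TCP position; "tcp_rot": TCP orientation; "ft_force": force on the tool from outside, world axes, zero at the start; "moment": the same for the moment, N m; "grip_width": opening from 0.0 (shut) to 1.0 (fully open).
Only numpy, scipy, OpenCV 4.12 (cv2) and the standard library are available. Lean on these libraries where they do the work, as an engineer would, in place of code of your own. Each camera call takes 0.05 s, during which the arm holds its last target. There are 200 camera calls.

### The job

Stand the red cup upright in the pan of the kitchen scale and let go of it, then zero the scale for it: gently roll the small orange thumbwheel in the scale's deck with a fingertip until the red zero mark of the dial lies under the needle's tip. The little wheel is delicate, so never press the scale with more than 15 N; leave the cup in the pan and everything else on the counter where it is.

Things in the scene. Friction and masses are not known exactly. Their poses are not given: they have to be found in the camera images.
- scale: Ivory dial kitchen scale, fixed on the counter: body 155 (x) x 260 (y) x 46 mm high (its flat top is the deck). Origin: centre of its underside, z up. Its long front edge, with the thumbwheel, looks to its -x; the round pan is on its +y half, the round flat dial on its -y half under a clear window flush with the deck.
- wheel_rim (a point): Point fixed to the scale, at (-60, -62, 50) mm in its frame: over the middle of the thumbwheel, at the mean height of its rim's top, 4 mm above the deck. The wheel runs 1 mm out of true: its real top is anywhere from 3 to 5 mm above the deck and rises or sinks as it turns, so find it by feel. Only this top stands out of a slot 13 (x) x 29 (y) mm in the deck.
- wheel: Orange ribbed thumbwheel, 32 mm across, 10 mm wide; origin on its axle, which lies along the scale's x. A fingertip dragged over its top to the scale's +y turns the dial clockwise seen from above, to -y anticlockwise; 48 mm of rim travel (3 rad of the wheel) turn the dial 1 rad; up to 65 mm are needed, so several strokes, lifting off between. Its stops are beyond that.
- wheel_axle: The wheel's axle, 34 mm above the counter, on a carriage that also bears the dial disc. It is sprung: about 2 N preload, then 10 N per mm, and bottoms after 3 mm. The wheel drags with about 2 N at the rim and stays where it is left; a fingertip must press with some 3 to 8 N to carry the rim along by friction, lighter it slips. Never press the scale with more than 15 N.
- pan_floor (a point): Centre of the steel pan's floor (upper face), 72 mm above the counter when empty; z up. The pan is round, 110 mm across inside at the floor, with a rim that rises 8 mm above the floor. It moves with the pan, which sinks by 14 mm per kg.
- dial_centre (a point): Centre of the dial, the axis of both needle and dial, fixed to the scale at (17, -62) mm in its frame, 43 mm above the counter. Axes as the scale's.
- zero_mark (a point): Red zero mark on the white dial disc (96 mm across): a radial bar 4 mm wide, 32 to 48 mm from the dial's centre; this point is at its middle, 40 mm from the centre, and turns with the dial. Its x axis points outward from the dial's centre. The disc carries 35 more black ticks, one each 10 degrees.
- needle_tip (a point): Tip of the black needle over the dial, 40 mm from the dial's centre (a tail of 11 mm stands out at the other side of its round hub); x axis points along the needle to its tip. With the pan empty the needle points to the scale's +x; a load turns it clockwise seen from above by 0.2 degrees per gram. The thumbwheel does not move it.
- cup: Red ceramic cup without handle, 70 mm high, 61 mm across the rim, 59 mm across 10 mm above its foot, open at the top, wall 3.5 mm, about 160 to 280 g. Origin: centre of its underside, z up. At the start it stands on the coaster.
- coaster: Round wooden coaster, 90 mm across, 9 mm thick. Origin: centre of its underside. Stays where it is.
- sugar_jar: Glass sugar jar, 66 mm across, 100 mm high. Origin: centre of its underside. Stays where it is.
- marker: Green whiteboard marker lying on the counter, 132 mm long, 18 mm thick, along its x. Origin: under its middle. Stays where it is.
- teaspoon: Steel teaspoon lying on the counter, 140 mm long, along its x. Stays where it is.
- pencil_case: Blue plastic pencil case with a white magnetic latch, 210 x 80 x 35 mm. Origin: centre of its underside. Stays where it is.
Things that resemble listed ones, but are neither listed nor needed, are in the scene too. There is more than one size of the cup; the one meant has the size given above.

How it is judged:
By the outcome, as a careful person would: the job done as asked, in the order asked, and still so for the second after the job is handed in, with the robot touching nothing.
It also fails if it takes over 64 s, if anything falls off the work surface, if the arm or the gripper's body presses on something with over 40 N, if the wrist force passes 120 N, or if a joint passes its speed limit or range.

## Working session

There is one attempt and no reset: what is moved stays moved. The work goes in short steps, Python scripts to look and compute and a tool call to move; the robot and the scene stay as the last step left them, time stands still between calls to the robot, and variables do not carry over. Pictures are saved under pics/ and viewed, about 8 in all and at most 12, crops included, and the job is handed in when it is done.

Besides the shell and the picture viewer there is one more tool, called after "Call:" as a command line: name --argument value ..., lists and objects as JSON in quotes. servo_tool: Moves the arm, as the interface text tells. Its arguments: {"type":"object","properties":{"slide":{"type":"array","items":{"type":"array","items":{"type":"number"}}},"rot":{"type":"array","items":{"type":"array","items":{"type":"number"}}},"claw":{"type":"array","items":{"type":"number"}},"squeeze":{"type":"number"}},"required":["slide","rot","claw"]}

```bash
mkdir -p pics; cat > h.py <<'E'
import numpy as np, cv2
from workcell import telemetry, optics, order
from scipy.spatial.transform import Rotation as R
def T():
    s=telemetry.observe(); M=np.eye(4)
    w,x,y,z=s['tcp_rot']; M[:3,:3]=R.from_quat([x,y,z,w]).as_matrix(); M[:3,3]=s['eef_pos']; return s,M
def snap(n,f=None):
    s,M=T(); d=optics.snapshot(n)
    d['c2w']=M@np.array(d['mount']) if n=='wrist' else np.linalg.inv(np.array(d['view']))
    if f: cv2.imwrite('pics/'+f,cv2.cvtColor(d['image'],cv2.COLOR_RGB2BGR))
    return d
def ray(d,u,v):
    x=(u-d['cx'])/d['fx']; y=(v-d['cy'])/d['fy']; rd=np.hypot(x,y); r=rd
    for _ in range(30): r=rd/(1+d['k1']*r*r)
    k=r/rd if rd>0 else 1
    D=d['c2w'][:3,:3]@np.array([x*k,-y*k,-1]); return d['c2w'][:3,3],D
def onz(d,u,v,z):
    o,D=ray(d,u,v); return o+D*(z-o[2])/D[2]
def proj(d,p):
    q=np.linalg.inv(d['c2w'])@np.r_[p,1]; x,y=q[0]/-q[2],-q[1]/-q[2]; k=1+d['k1']*(x*x+y*y)
    return np.array([d['cx']+d['fx']*x*k,d['cy']+d['fy']*y*k])
def blobs(d,lo,hi,amin=30):
    hsv=cv2.cvtColor(d['image'],cv2.COLOR_RGB2HSV); m=cv2.inRange(hsv,np.array(lo),np.array(hi))
    if lo[0]==0: m|=cv2.inRange(hsv,np.array([172,lo[1],lo[2]]),np.array([180,hi[1],hi[2]]))
    n,l,st,c=cv2.connectedComponentsWithStats(m); return [(st[i].tolist(),c[i].round(1).tolist()) for i in range(1,n) if st[i][4]>=amin]
E
python3 - <<'E'
from h import *
s,M=T(); print(s['eef_pos'],M[:3,:3].round(3).tolist(),s['ft_force'],s['time_s'])
a=snap('top','top0.png'); b=snap('side','side0.png')
print(a['c2w'].round(3),a['fx'],a['k1'],b['c2w'].round(3))
for d in(a,b): print(blobs(d,(0,140,70),(8,255,255))); print('or',blobs(d,(9,150,120),(18,255,255),10))
E
```

```text
[0.16379141 0.4981878  0.24911605] [[-0.001, 0.312, 0.95], [-0.002, 0.95, -0.312], [-1.0, -0.002, -0.0]] [ 0.64289724 -0.48933662  0.50904819] 0.0
[[ 0.015  0.993 -0.117  0.376]
 [-1.     0.012 -0.024  0.026]
 [-0.022  0.118  0.993  1.265]
 [ 0.     0.     0.     1.   ]] 452.28594832812604 0.02754941131424026 [[ 0.997  0.062 -0.049  0.45 ]
 [-0.075  0.544 -0.836 -1.208]
 [-0.025  0.837  0.547  0.89 ]
 [ 0.     0.     0.     1.   ]]
[([317, 57, 8, 12, 53], [319.9, 63.4]), ([0, 70, 26, 26, 540], [12.5, 82.4]), ([400, 110, 15, 16, 69], [407.4, 117.6]), ([373, 198, 26, 24, 464], [385.8, 210.0]), ([334, 229, 17, 16, 211], [342.3, 236.7]), ([358, 244, 35, 32, 798], [374.8, 259.5])]
or [([87, 0, 6, 5, 11], [89.9, 1.6]), ([118, 0, 11, 15, 40], [123.3, 6.7]), ([169, 0, 9, 6, 24], [172.0, 3.0]), ([206, 0, 12, 9, 24], [211.8, 4.3]), ([221, 0, 9, 5, 19], [224.9, 2.2]), ([273, 0, 7, 12, 22], [276.5, 6.1]), ([282, 1, 5, 6, 10], [283.8, 3.7]), ([315, 0, 10, 7, 22], [319.3, 3.0]), ([385, 0, 10, 18, 51], [388.5, 7.3]), ([401, 0, 8, 4, 10], [405.0, 1.1]), ([418, 0, 11, 9, 30], [422.3, 3.7]), ([460, 0,
[... 2868 characters left out ...]
43, 24, 26, 401], [29.3, 55.5]), ([268, 49, 4, 5, 15], [269.1, 50.9]), ([290, 49, 4, 5, 17], [291.3, 50.7]), ([312, 49, 4, 4, 12], [313.8, 50.4]), ([259, 67, 78, 12, 677], [298.7, 73.5]), ([289, 188, 10, 6, 29], [293.6, 190.2]), ([366, 196, 29, 32, 297], [375.7, 212.9])]
[([335, 103, 14, 13, 90], [340.3, 107.5]), ([419, 221, 18, 23, 299], [427.4, 231.9]), ([379, 242, 5, 34, 105], [380.5, 257.7]), ([216, 250, 46, 46, 1404], [236.2, 270.6]), ([274, 264, 22, 33, 636], [284.5, 280.0])]
or [([354, 106, 16, 10, 117], [361.6, 111.2]), ([395, 206, 32, 45, 406], [409.8, 228.5]), ([436, 233, 9, 15, 34], [440.1, 241.6]), ([270, 285, 13, 19, 74], [273.8, 294.1]), ([296, 284, 6, 14, 56], [298.2, 290.9])]
```

View pics/top0.png

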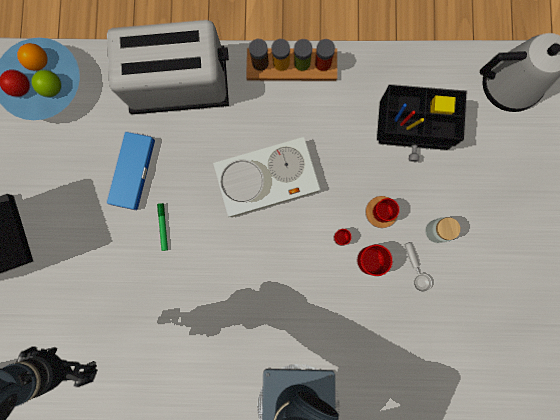

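View pics/side0.png

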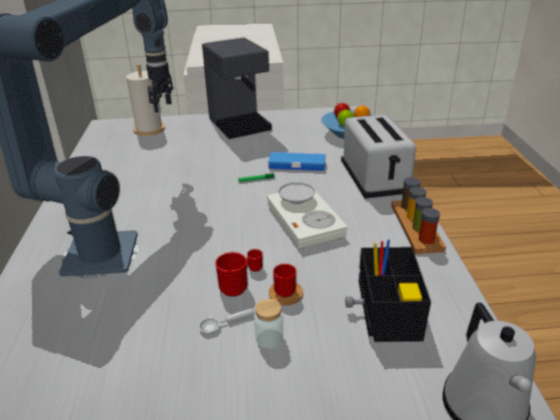

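The top view shows the scale with its pan at (243,181), dial at (286,164) and wheel at (293,190). The right cup is on the coaster at (385,210), with a bigger and a smaller one near it. Next I'll work out positions.

```bash
python3 - <<'E'
from h import *
a=snap('top'); b=snap('side'); im=a['image']
hsv=cv2.cvtColor(im,cv2.COLOR_RGB2HSV)
print('deck px',hsv[205,235],'counter',hsv[220,235])
m=((hsv[...,2]>205)&(im[...,0].astype(int)-im[...,2]>12)).astype(np.uint8)
m[:130]=0;m[225:]=0;m[:,:205]=0;m[:,335:]=0
c=max(cv2.findContours(m,0,2)[0],key=cv2.contourArea); P=np.array([onz(a,*p[0],.046)[:2] for p in c],np.float32)*1000
r=cv2.minAreaRect(P); print('scale',r,cv2.boxPoints(r).round(1).tolist())
w=onz(a,293.6,190.2,.05);print('wheel',w)
for n,(u,v),z in(('pan',(243,181),.078),('dial',(286,164),.043),('cup',(385.8,210),.079),('coaster',(381,211.5),.009),('jar',(448,229),.1),('small',(342.3,236.7),.05),('big',(374.8,259.5),.09),('spice rack',(298,73),.05),('greyround',(415,153),.03)): print(n,onz(a,u,v,z).round(4))
# cup rim ellipse: red pixels box in top
m=(cv2.inRange(hsv,(0,140,40),(8,255,255))|cv2.inRange(hsv,(172,140,40),(180,255,255)));m[:195]=0;m[226:]=0;m[:,:360]=0;m[:,405:]=0
c=max(cv2.findContours(m,0,2)[0],key=cv2.contourArea);P=np.array([onz(a,*p[0],.079)[:2] for p in c],np.float32)*1000
print('cup circ',cv2.minEnclosingCircle(P),cv2.minAreaRect(P))
cv2.imwrite('pics/crop.png',cv2.cvtColor(np.hstack([cv2.resize(im[125:225,205:335],(520,400),interpolation=cv2.INTER_CUBIC),cv2.resize(im[185:285,325:395],(280,400))]),cv2.COLOR_RGB2BGR))
E
```

```text
deck px [ 40   8 196] counter [ 24  15 173]Traceback (most recent call last):
  File "<stdin>", line 7, in <module>
ValueError: max() iterable argument is empty
```

```bash
python3 - <<'E'
from h import *
a=snap('top'); im=a['image']
hsv=cv2.cvtColor(im,cv2.COLOR_RGB2HSV)
print(hsv[205:207,225:300:15].tolist(),hsv[145,225:300:15].tolist(),hsv[225,225:300:15].tolist())
m=((hsv[...,2]>185)).astype(np.uint8)
m[:130]=0;m[225:]=0;m[:,:205]=0;m[:,335:]=0
m=cv2.morphologyEx(m,cv2.MORPH_OPEN,np.ones((3,3)))
c=max(cv2.findContours(m,0,2)[0],key=cv2.contourArea); P=np.array([onz(a,*p[0],.046)[:2] for p in c],np.float32)*1000
r=cv2.minAreaRect(P); print('scale',r,cv2.boxPoints(r).round(1).tolist())
w=onz(a,293.6,190.2,.05);print('wheel',w)
for n,(u,v),z in(('pan',(243,181),.078),('dial',(286,164),.043),('cup',(385.8,210),.079),('coaster',(381,211.5),.009),('jar',(448,229),.1),('small',(342.3,236.7),.05),('big',(374.8,259.5),.09),('spice rack',(298,73),.05),('greyround',(415,153),.03)): print(n,onz(a,u,v,z).round(4))
m=(cv2.inRange(hsv,(0,140,40),(8,255,255))|cv2.inRange(hsv,(172,140,40),(180,255,255)));m[:195]=0;m[226:]=0;m[:,:360]=0;m[:,405:]=0
c=max(cv2.findContours(m,0,2)[0],key=cv2.contourArea);P=np.array([onz(a,*p[0],.079)[:2] for p in c],np.float32)*1000
print('cup circ',cv2.minEnclosingCircle(P),cv2.minAreaRect(P))
E
```

```text
[[[43, 9, 192], [38, 5, 191], [40, 8, 195], [30, 49, 78], [22, 16, 176]], [[38, 11, 190], [45, 5, 192], [45, 8, 195], [15, 21, 98], [19, 16, 172]]] [[18, 15, 173], [20, 18, 174], [21, 14, 177], [18, 15, 174], [37, 12, 195]] [[25, 16, 177], [17, 13, 180], [22, 16, 179], [20, 13, 180], [20, 13, 179]]
scale ((614.4991455078125, 95.02896881103516), (154.1435089111328, 259.5025329589844), 16.98824691772461) [[502.8999938964844, 196.60000610351562], [578.7000122070312, -51.599998474121094], [726.0999755859375, -6.5], [650.2999877929688, 241.60000610351562]]
wheel [0.57494105 0.0183493  0.05      ]
pan [0.5936 0.1538 0.078 ]
dial [0.6489 0.0401 0.043 ]
cup [ 0.5203 -0.2239  0.079 ]
coaster [ 0.5244 -0.2253  0.009 ]
jar [ 0.4708 -0.3762  0.1   ]
small [ 0.4503 -0.1134  0.05  ]
big [ 0.3905 -0.1919  0.09  ]
spice rack [0.9068 0.01   0.05  ]
greyround [ 0.6861 -0.3161  0.03  ]
cup circ ((520.2891845703125, -223.13079833984375), 34.97493362426758) ((520.42529296875, -223.06446838378906), (59.616477966308594, 68.44065856933594), 25.986549377441406)
```

The scale rectangle measures 154 x 259.5 mm with a yaw of 17°. The predicted wheel and dial points agree with the pixels to about 1 mm. Next I'll move over the cup.

Call:
servo_tool --slide '[[0, -0.5745, 0.5636], [0, -0.5745, 0.5636], [0, -0.5745, 0.5636], [0, -0.5745, 0.5636], [0, -0.5745, 0.5636], [0, -0.5745, 0.5636], [0, -0.5745, 0.5636], [0, -0.5745, 0.5636], [0, -0.5745, 0.5636], [0, -0.5745, 0.5636], [0, -0.5745, 0.5636], [0, -0.5745, 0.5636]]' --rot '[[0, 0, 0], [0, 0, 0], [0, 0, 0], [0, 0, 0], [0, 0, 0], [0, 0, 0], [0, 0, 0], [0, 0, 0], [0, 0, 0], [0, 0, 0], [0, 0, 0], [0, 0, 0]]' --claw '[-1, -1, -1, -1, -1, -1, -1, -1, -1, -1, -1, -1]'

```text
time_s: 1.45
eef_pos: [0.4298, -0.0416, 0.2505]
tcp_rot: [0.698, 0.112, 0.698, -0.112]
ft_force: [0.4, 1.2, 1.1]
grip_width: 1.0
```

Call:
servo_tool --slide '[[0, -0.145, 0.143], [0, -0.145, 0.143], [0, -0.145, 0.143], [0, -0.145, 0.143], [0, -0.145, 0.143], [0.05, -0.145, 0.143], [0.07, -0.145, 0.143], [0.07, -0.145, 0.143]]' --rot '[[0, 0, 0], [0, 0, 0], [0, 0, 0], [0, 0, 0], [0, 0, 0], [0, 0, 0], [0, 0, 0], [0, 0, 0]]' --claw '[-1, -1, -1, -1, -1, -1, -1, -1]'

```text
time_s: 2.25
eef_pos: [0.5171, -0.2201, 0.1753]
tcp_rot: [0.695, 0.113, 0.701, -0.111]
ft_force: [-0.0, 0.1, 0.4]
grip_width: 1.004
```

```bash
python3 - <<'E'
from h import *
s,M=T();print(s['eef_pos'],s['q'].round(3) if hasattr(s['q'],'round') else s['q'])
d=snap('wrist','w1.png'); print(d['fx'],np.array(d['mount']).round(3).tolist(), proj(d,[.5203,-.2235,.079]),proj(d,M[:3,3]))
E
```

```text
[ 0.51707483 -0.22010921  0.17531929] [-0.522  0.15   0.06   1.491  0.    -0.204]
344.98841634545687 [[-0.002, 0.269, -0.963, -0.123], [1.0, 0.0, -0.001, -0.0], [0.0, -0.963, -0.269, -0.068], [0.0, 0.0, 0.0, 1.0]] [272.28884279 226.65327969] [276.14442842 290.9240758 ]
```

View pics/w1.png

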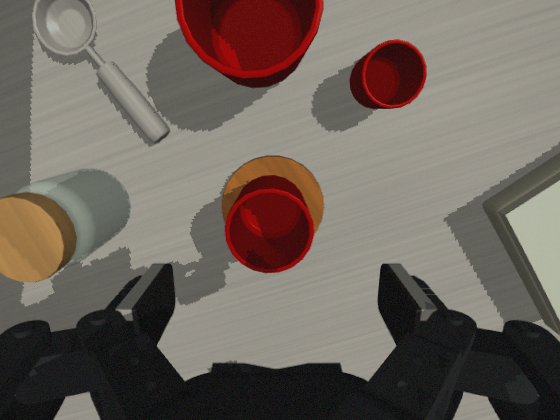

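The wrist view shows the cup rim centred near (270,230), against a predicted (272,227), so it's within about 2 mm. The jaws straddle it. Next I'll descend and grip.

Call:
servo_tool --slide '[[0.04, -0.001, 0.002], [0.08, -0.001, 0.002], [0.11, -0.001, 0.002], [0.122, -0.001, 0.002], [0.122, -0.001, 0.002], [0.122, -0.001, 0.002], [0.122, -0.001, 0.002], [0.122, -0.001, 0.002], [0.122, -0.001, 0.002], [0.122, -0.001, 0.002]]' --rot '[[0, 0, 0], [0, 0, 0], [0, 0, 0], [0, 0, 0], [0, 0, 0], [0, 0, 0], [0, 0, 0], [0, 0, 0], [0, 0, 0], [0, 0, 0]]' --claw '[-1, -1, -1, -1, -1, 1, 1, 1, 1, 1]' --squeeze 30

```text
time_s: 3.3
eef_pos: [0.5236, -0.2249, 0.062]
tcp_rot: [0.7, 0.111, 0.696, -0.113]
ft_force: [-0.8, -0.8, 7.3]
grip_width: 0.71
```

Call:
servo_tool --slide '[[0, 0, 0], [-0.02, 0, 0], [-0.05, 0, 0], [-0.09, 0, 0], [-0.11, 0, 0], [-0.11, 0, 0], [-0.11, 0, 0]]' --rot '[[0, 0, 0], [0, 0, 0], [0, 0, 0], [0, 0, 0], [0, 0, 0], [0, 0, 0], [0, 0, 0]]' --claw '[1, 1, 1, 1, 1, 1, 1]'

```text
time_s: 4.0
eef_pos: [0.5217, -0.2235, 0.1683]
tcp_rot: [0.698, 0.112, 0.698, -0.112]
ft_force: [-1.1, -0.1, -2.8]
grip_width: 0.707
```

```bash
python3 - <<'E'
from h import *
s,M=T();print(s['eef_pos'],s['ft_force'],s['grip_width'],M[:3,:3].round(3))
d=snap('wrist','w2.png'); b=snap('side','s2.png')
cv2.imwrite('pics/c2.png',np.hstack([cv2.imread('pics/w2.png')[100:400,80:480],cv2.resize(cv2.imread('pics/s2.png')[150:330,200:440],(400,300))]))
E
```

```text
[ 0.52165291 -0.22350003  0.1683444 ] [-1.06824068 -0.10014342 -2.77754264] 0.7066148585390702 [[ 0.001  0.312  0.95 ]
 [-0.     0.95  -0.312]
 [-1.     0.     0.001]]
```

View pics/c2.png

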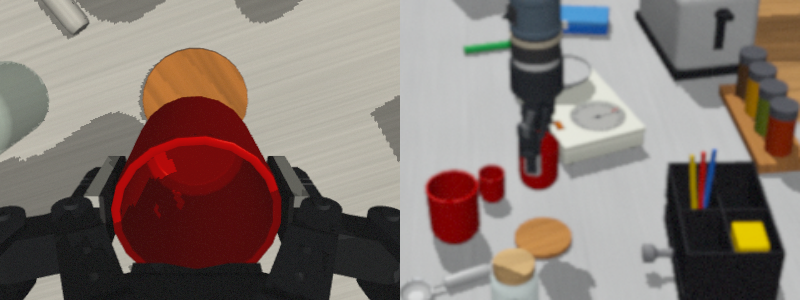

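The side view shows the cup held upright (width 60 mm, wrist force −2.8 N) and the coaster left in place. Next I'll carry it over the pan.

Call:
servo_tool --slide '[[0, 0.02, -0.003], [0, 0.06, -0.008], [0, 0.1, -0.013], [0, 0.14, -0.018], [0, 0.18, -0.023], [0, 0.225, -0.028], [0, 0.27, -0.034], [0, 0.315, -0.04], [0, 0.35, -0.044], [0, 0.372, -0.047], [0, 0.381, -0.048], [0, 0.381, -0.048]]' --rot '[[0, 0, 0], [0, 0, 0], [0, 0, 0], [0, 0, 0], [0, 0, 0], [0, 0, 0], [0, 0, 0], [0, 0, 0], [0, 0, 0], [0, 0, 0], [0, 0, 0], [0, 0, 0]]' --claw '[1, 1, 1, 1, 1, 1, 1, 1, 1, 1, 1, 1]'

```text
time_s: 5.3
eef_pos: [0.594, 0.1542, 0.1662]
tcp_rot: [0.697, 0.111, 0.699, -0.112]
ft_force: [0.4, -0.1, -2.3]
grip_width: 0.712
```

```bash
python3 - <<'E'
from h import *
s,M=T();print(s['eef_pos'],s['ft_force'],s['grip_width'])
d=snap('side','s3.png'); a=snap('top','t3.png')
cv2.imwrite('pics/c3.png',np.hstack([cv2.resize(cv2.imread('pics/s3.png')[150:270,230:390],(400,300)),cv2.resize(cv2.imread('pics/t3.png')[125:224,205:337],(400,300))]))
E
```

```text
[0.59395173 0.15415462 0.1661713 ] [ 0.42109953 -0.09858888 -2.34776521] 0.7118785984877107
```

View pics/c3.png

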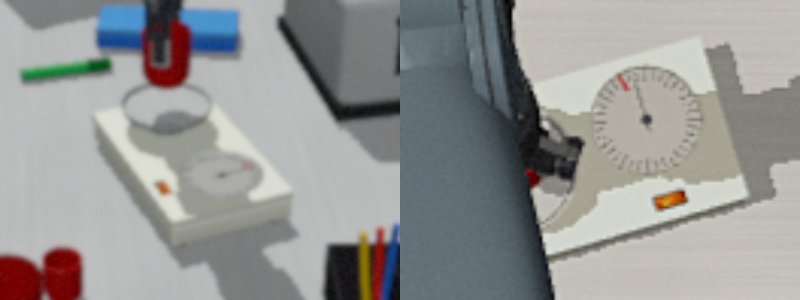

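The side view shows the cup above the pan, and the needle lies near the scale's +x. Next I'll lower the cup gently.

Call:
servo_tool --slide '[[0.015, 0, 0], [0.03, 0, 0], [0.036, 0, 0], [0.04, 0, 0], [0.043, 0, 0], [0.043, 0, 0], [0.043, 0, 0]]' --rot '[[0, 0, 0], [0, 0, 0], [0, 0, 0], [0, 0, 0], [0, 0, 0], [0, 0, 0], [0, 0, 0]]' --claw '[1, 1, 1, 1, 1, 1, 1]'

```text
time_s: 6.1
eef_pos: [0.5953, 0.1536, 0.1258]
tcp_rot: [0.699, 0.112, 0.698, -0.112]
ft_force: [0.7, 0.2, -1.7]
grip_width: 0.71
```

Nearly touching. I'll go 3 mm lower, then open and pause.

Call:
servo_tool --slide '[[0.002, 0, 0], [0.003, 0, 0], [0.003, 0, 0], [0.003, 0, 0], [0.003, 0, 0], [0.003, 0, 0], [0.003, 0, 0], [0.003, 0, 0], [0.003, 0, 0]]' --rot '[[0, 0, 0], [0, 0, 0], [0, 0, 0], [0, 0, 0], [0, 0, 0], [0, 0, 0], [0, 0, 0], [0, 0, 0], [0, 0, 0]]' --claw '[1, 1, 1, 0.3, 0.1, -0.2, -0.6, -0.6, -0.6]'

```text
time_s: 7.0
eef_pos: [0.5947, 0.1534, 0.1222]
tcp_rot: [0.698, 0.112, 0.698, -0.112]
ft_force: [0.8, 0.2, 1.0]
grip_width: 0.795
```

Call:
servo_tool --slide '[[-0.04, 0, 0], [-0.08, 0, 0], [-0.11, 0, 0], [-0.11, -0.03, 0.005], [-0.11, -0.07, 0.012], [-0.11, -0.11, 0.02], [-0.11, -0.1345, 0.0237], [-0.11, -0.1345, 0.0237], [-0.07, -0.1345, 0.0237], [-0.03, -0.1345, 0.0237], [-0.01, -0.1345, 0.0237], [-0.01, -0.1345, 0.0237]]' --rot '[[0, 0, 0], [0, 0, 0], [0, 0, 0], [0.14, 0, 0], [0.28, 0, 0], [0.42, 0, 0], [0.56, 0, 0], [0.7, 0, 0], [0.84, 0, 0], [0.956, 0, 0], [0.956, 0, 0], [0.956, 0, 0]]' --claw '[-0.6, -0.6, -0.6, 1, 1, 1, 1, 1, 1, 1, 1, 1]'

```text
time_s: 8.2
eef_pos: [0.5721, 0.0184, 0.1276]
tcp_rot: [0.566, 0.419, 0.571, -0.422]
ft_force: [-1.0, 0.3, -0.5]
grip_width: -0.001
```

```bash
python3 - <<'E'
from h import *
s,M=T();print(s['eef_pos'],s['ft_force'],s['grip_width'],M[:3,:3].round(3),s['time_s'])
d=snap('wrist','w4.png');t=snap('top','t4.png')
y=np.radians(17);Rz=np.array([[np.cos(y),-np.sin(y)],[np.sin(y),np.cos(y)]]);O=np.array([.6145,.095])
for p in((-60,-62,50),(17,-62,43),(57,-62,43),(17,-22,43),(0,62,72)): print(p,proj(d,np.r_[O+Rz@np.array(p[:2])/1000,p[2]/1000]).round(1))
print(blobs(d,(9,150,120),(18,255,255),40),blobs(d,(0,120,80),(8,255,255),20))
E
```

```text
[0.57207128 0.01844699 0.12757663] [-0.96158563  0.28676741 -0.4656362 ] -0.0011599005951500529 [[-0.009  0.956  0.293]
 [ 0.001  0.293 -0.956]
 [-1.    -0.009 -0.003]] 8.2
(-60, -62, 50) [282.  230.8]
(17, -62, 43) [402.7 227.5]
(57, -62, 43) [464.2 227.5]
(17, -22, 43) [409.  164.8]
(0, 62, 72) [411.1  -4.4]
[([274, 210, 17, 3, 47], [281.9, 210.9]), ([274, 223, 17, 6, 92], [281.8, 225.7]), ([274, 231, 17, 3, 51], [282.0, 232.0]), ([274, 236, 17, 3, 49], [282.0, 237.0])] [([411, 0, 147, 37, 2086], [475.7, 17.6]), ([452, 204, 25, 12, 145], [463.6, 209.7]), ([28, 293, 70, 74, 924], [63.1, 322.9])]
```

View pics/w4.png

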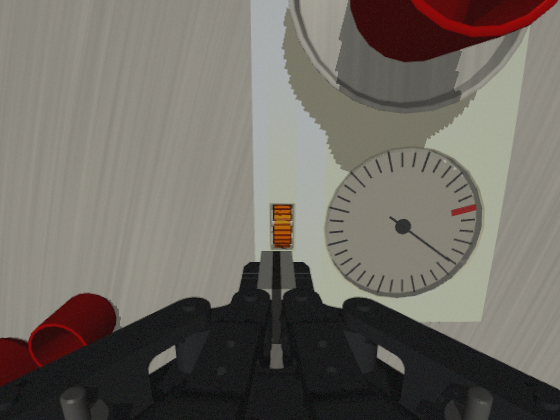

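The wrist view shows the wheel slot centred at (282,226), the hub at (403,226), the needle tip at (448,264) and the red mark at (464,210). The dial therefore needs about 53° clockwise, which is about 44 mm of rim travel towards +y. I'll now measure the angles and go down close above the wheel, 8 mm to its −y side.

```bash
cat >> h.py <<'E'
Y=np.radians(17);Rz=np.array([[np.cos(Y),-np.sin(Y)],[np.sin(Y),np.cos(Y)]]);O=np.array([.6145,.095])
def dial(n='wrist',hub=None,f=None):
    d=snap(n,f); im=d['image'].astype(int); hsv=cv2.cvtColor(d['image'],cv2.COLOR_RGB2HSV)
    C=O+Rz@np.array([.017,-.062]); u0=proj(d,np.r_[C,.043]).round().astype(int)
    pts=[]
    for v in range(max(0,u0[1]-110),min(420,u0[1]+110)):
        for u in range(max(0,u0[0]-110),min(560,u0[0]+110)):
            p=Rz.T@(onz(d,u,v,.043)[:2]-C)*1000
            if np.hypot(*p)<52: pts.append((*p,u,v,im[v,u].max(),hsv[v,u,1],im[v,u,0]-im[v,u,1]))
    P=np.array(pts); r=np.hypot(P[:,0],P[:,1])
    h=P[(r<9)&(P[:,4]<90)]; c=h[:,:2].mean(0)
    h=P[(np.hypot(*(P[:,:2]-c).T)<5.5)&(P[:,4]<90)]; c=h[:,:2].mean(0)
    rr=np.hypot(*(P[:,:2]-c).T)
    N=P[(rr>12)&(rr<30)&(P[:,4]<100)][:,:2]-c
    D=P[(P[:,6]>60)&(rr>25)][:,:2]
    na=np.degrees(np.arctan2(*N.mean(0)[::-1])); z=D.mean(0); za=np.degrees(np.arctan2(*(z-c)[::-1])); z0=np.degrees(np.arctan2(*z[::-1]))
    print(f'hub {c.round(2)} needle {na:.2f} (n={len(N)}) zero {za:.2f} / about nominal {z0:.2f} r={np.hypot(*(z-c)):.1f} n={len(D)} diff {za-na:.2f} deg = {np.radians(za-na)*48:.1f} mm')
E
python3 -c "
from h import *
dial();dial('top');print(T()[0]['eef_pos'])"
```

```text
hub [-0.18  0.94] needle -35.49 (n=59) zero 16.05 / about nominal 17.43 r=39.6 n=131 diff 51.54 deg = 43.2 mm
hub [nan nan] needle nan (n=0) zero nan / about nominal nan r=nan n=0 diff nan deg = nan mm
[0.57679825 0.01821414 0.13464724]h.py:36: RuntimeWarning: Mean of empty slice.
  h=P[(r<9)&(P[:,4]<90)]; c=h[:,:2].mean(0)
  ret = um.true_divide(
h.py:37: RuntimeWarning: Mean of empty slice.
  h=P[(np.hypot(*(P[:,:2]-c).T)<5.5)&(P[:,4]<90)]; c=h[:,:2].mean(0)
h.py:41: RuntimeWarning: Mean of empty slice.
  na=np.degrees(np.arctan2(*N.mean(0)[::-1])); z=D.mean(0); za=np.degrees(np.arctan2(*(z-c)[::-1])); z0=np.degrees(np.arctan2(*z[::-1]))
```

Call:
servo_tool --slide '[[0.02, 0.003, 0.008], [0.04, 0.003, 0.008], [0.05, 0.003, 0.008], [0.05, 0.003, 0.008], [0.05, 0.003, 0.008]]' --rot '[[0, 0, 0], [0, 0, 0], [0, 0, 0], [0, 0, 0], [0, 0, 0]]' --claw '[1, 1, 1, 1, 1]'

```text
time_s: 8.9
eef_pos: [0.5813, 0.0116, 0.0836]
tcp_rot: [0.569, 0.421, 0.568, -0.42]
ft_force: [-0.0, -0.6, 0.4]
grip_width: -0.0
```

```bash
python3 -c "
from h import *
s,M=T();print(s['eef_pos'],s['ft_force']);p=Rz.T@(s['eef_pos'][:2]-O)*1000;print('scale frame',p)
dial(f='w5.png')"
```

```text
[0.58131148 0.01157839 0.08358933] [-0.04417936 -0.64090812  0.43378273]
scale frame [-56.12845966 -70.0730929 ]
hub [-0.14  0.84] needle -35.48 (n=90) zero 16.23 / about nominal 17.45 r=39.3 n=220 diff 51.71 deg = 43.3 mm
```

View pics/w5.png

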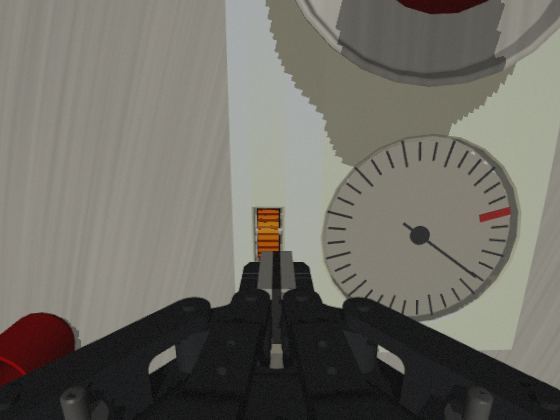

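The finger seam (276) is about 4 mm right of the wheel (268), so I'll correct that and start feeling downwards.

Call:
servo_tool --slide '[[0, -0.004, 0], [0.004, -0.004, 0], [0.008, -0.004, 0], [0.01, -0.004, 0], [0.01, -0.004, 0], [0.01, -0.004, 0]]' --rot '[[0, 0, 0], [0, 0, 0], [0, 0, 0], [0, 0, 0], [0, 0, 0], [0, 0, 0]]' --claw '[1, 1, 1, 1, 1, 1]'

```text
time_s: 9.55
eef_pos: [0.5767, 0.0104, 0.0721]
tcp_rot: [0.568, 0.42, 0.569, -0.421]
ft_force: [-0.4, -0.2, 0.8]
grip_width: -0.002
```

Call:
servo_tool --slide '[[0.001, 0, 0], [0.001, 0, 0], [0.001, 0, 0], [0.001, 0, 0]]' --rot '[[0, 0, 0], [0, 0, 0], [0, 0, 0], [0, 0, 0]]' --claw '[1, 1, 1, 1]'

```text
time_s: 9.95
eef_pos: [0.5769, 0.0103, 0.0714]
tcp_rot: [0.569, 0.421, 0.568, -0.42]
ft_force: [1.2, -0.3, 1.3]
grip_width: -0.002
```

Call:
servo_tool --slide '[[0.0007, 0, 0], [0.0007, 0, 0], [0.0007, 0, 0]]' --rot '[[0, 0, 0], [0, 0, 0], [0, 0, 0]]' --claw '[1, 1, 1]'

```text
time_s: 10.25
eef_pos: [0.5768, 0.0103, 0.0706]
tcp_rot: [0.568, 0.421, 0.568, -0.421]
ft_force: [0.9, -0.4, 0.3]
grip_width: 0.001
```

Call:
servo_tool --slide '[[0.0006, 0, 0], [0.0006, 0, 0], [0.0006, 0, 0]]' --rot '[[0, 0, 0], [0, 0, 0], [0, 0, 0]]' --claw '[1, 1, 1]'

```text
time_s: 10.55
eef_pos: [0.5769, 0.0103, 0.0701]
tcp_rot: [0.569, 0.421, 0.568, -0.42]
ft_force: [0.1, -0.5, -0.5]
grip_width: 0.0
```

Call:
servo_tool --slide '[[0.0006, 0, 0], [0.0006, 0, 0], [0.0006, 0, 0]]' --rot '[[0, 0, 0], [0, 0, 0], [0, 0, 0]]' --claw '[1, 1, 1]'

```text
time_s: 10.85
eef_pos: [0.577, 0.0103, 0.0699]
tcp_rot: [0.569, 0.421, 0.568, -0.42]
ft_force: [-0.6, -0.9, 2.1]
grip_width: 0.001
```

Call:
servo_tool --slide '[[0.0006, 0, 0], [0.0006, 0, 0], [0.0006, 0, 0]]' --rot '[[0, 0, 0], [0, 0, 0], [0, 0, 0]]' --claw '[1, 1, 1]'

```text
time_s: 11.15
eef_pos: [0.577, 0.0103, 0.0695]
tcp_rot: [0.569, 0.421, 0.568, -0.42]
ft_force: [-1.8, -0.2, 5.7]
grip_width: 0.0
```

Contact is at about 5.7 N. First stroke piece: 6 mm towards +y.

Call:
servo_tool --slide '[[0, 0, -0.001], [0, 0, -0.0025], [0, 0, -0.004], [0, 0, -0.005], [0, 0, -0.006], [0, 0, -0.006]]' --rot '[[0, 0, 0], [0, 0, 0], [0, 0, 0], [0, 0, 0], [0, 0, 0], [0, 0, 0]]' --claw '[1, 1, 1, 1, 1, 1]'

```text
time_s: 11.75
eef_pos: [0.5755, 0.0151, 0.0696]
tcp_rot: [0.569, 0.42, 0.568, -0.421]
ft_force: [-1.0, -2.4, 5.0]
grip_width: 0.0
```

```bash
python3 -c "
from h import *
dial();s=T()[0];print(s['eef_pos'],s['ft_force'])"
```

```text
hub [-0.23  0.83] needle -35.48 (n=102) zero 11.06 / about nominal 12.32 r=39.1 n=232 diff 46.54 deg = 39.0 mm
[0.57553291 0.0150725  0.06956549] [-1.20231597 -2.54654379  5.42129426]
```

Call:
servo_tool --slide '[[0, 0, -0.0015], [0, 0, -0.003], [0, 0, -0.0045], [0, 0, -0.006], [0, 0, -0.006]]' --rot '[[0, 0, 0], [0, 0, 0], [0, 0, 0], [0, 0, 0], [0, 0, 0]]' --claw '[1, 1, 1, 1, 1]'

```text
time_s: 12.3
eef_pos: [0.5737, 0.0212, 0.0695]
tcp_rot: [0.569, 0.42, 0.568, -0.421]
ft_force: [-1.8, -1.6, 5.4]
grip_width: 0.001
```

Call:
servo_tool --slide '[[0, 0, -0.0015], [0, 0, -0.003], [0, 0, -0.0045], [0, 0, -0.0055], [0, 0, -0.0055]]' --rot '[[0, 0, 0], [0, 0, 0], [0, 0, 0], [0, 0, 0], [0, 0, 0]]' --claw '[1, 1, 1, 1, 1]'

```text
time_s: 12.8
eef_pos: [0.5719, 0.0269, 0.0692]
tcp_rot: [0.569, 0.42, 0.568, -0.421]
ft_force: [-0.9, -2.2, 5.5]
grip_width: 0.001
```

```bash
python3 -c "
from h import *
dial();s=T()[0];print(s['eef_pos'],s['ft_force'],s['time_s'])"
```

```text
hub [-0.22  0.77] needle -110.75 (n=674) zero -2.92 / about nominal -1.80 r=38.9 n=215 diff 107.83 deg = 90.3 mm
[0.57194936 0.02687518 0.06920731] [-0.66188545 -1.42063666  5.70806617] 12.85
```

Zero went from +16° to −3°, so about 27 mm remain. I'll lift, go back 18 mm and press again.

Call:
servo_tool --slide '[[-0.006, 0, 0], [-0.008, 0, 0.006], [-0.008, 0, 0.018], [-0.008, 0, 0.018], [-0.004, 0, 0.018], [-0.0015, 0, 0.018], [-0.0006, 0, 0.018], [-0.0006, 0, 0.018], [-0.0006, 0, 0.018], [-0.0006, 0, 0.018]]' --rot '[[0, 0, 0], [0, 0, 0], [0, 0, 0], [0, 0, 0], [0, 0, 0], [0, 0, 0], [0, 0, 0], [0, 0, 0], [0, 0, 0], [0, 0, 0]]' --claw '[1, 1, 1, 1, 1, 1, 1, 1, 1, 1]'

```text
time_s: 13.85
eef_pos: [0.5767, 0.0099, 0.0695]
tcp_rot: [0.568, 0.42, 0.569, -0.421]
ft_force: [-0.4, -1.1, 2.1]
grip_width: 0.002
```

Call:
servo_tool --slide '[[0.0006, 0, 0], [0.0006, 0, 0], [0.0006, 0, 0]]' --rot '[[0, 0, 0], [0, 0, 0], [0, 0, 0]]' --claw '[1, 1, 1]'

```text
time_s: 14.15
eef_pos: [0.5768, 0.0099, 0.0691]
tcp_rot: [0.568, 0.42, 0.569, -0.421]
ft_force: [-2.5, -0.9, 4.5]
grip_width: 0.002
```

Call:
servo_tool --slide '[[0, 0, -0.0015], [0.0001, 0, -0.003], [0.0001, 0, -0.0045], [0.0001, 0, -0.006], [0.0001, 0, -0.0075], [0.0001, 0, -0.0075]]' --rot '[[0, 0, 0], [0, 0, 0], [0, 0, 0], [0, 0, 0], [0, 0, 0], [0, 0, 0]]' --claw '[1, 1, 1, 1, 1, 1]'

```text
time_s: 14.75
eef_pos: [0.5745, 0.0171, 0.0688]
tcp_rot: [0.568, 0.42, 0.569, -0.421]
ft_force: [-3.0, -3.4, 6.1]
grip_width: -0.0
```

```bash
python3 -c "
from h import *
dial();s=T()[0];print(s['eef_pos'],s['ft_force'],s['time_s'])"
```

```text
hub [-0.25  0.86] needle -35.41 (n=103) zero -12.09 / about nominal -10.91 r=38.7 n=216 diff 23.32 deg = 19.5 mm
[0.5745597  0.01704749 0.06881464] [-3.07571128 -2.13123373  4.87447461] 14.8
```

Call:
servo_tool --slide '[[0, 0, -0.0015], [0, 0, -0.003], [0, 0, -0.0045], [0, 0, -0.006], [0, 0, -0.006]]' --rot '[[0, 0, 0], [0, 0, 0], [0, 0, 0], [0, 0, 0], [0, 0, 0]]' --claw '[1, 1, 1, 1, 1]'

```text
time_s: 15.3
eef_pos: [0.5732, 0.0232, 0.0687]
tcp_rot: [0.569, 0.421, 0.568, -0.42]
ft_force: [-2.0, -1.9, 4.5]
grip_width: 0.004
```

Call:
servo_tool --slide '[[0.0001, 0, -0.0015], [0.0001, 0, -0.003], [0.0001, 0, -0.0035], [0.0001, 0, -0.0035]]' --rot '[[0, 0, 0], [0, 0, 0], [0, 0, 0], [0, 0, 0]]' --claw '[1, 1, 1, 1]'

```text
time_s: 15.7
eef_pos: [0.5722, 0.0264, 0.0686]
tcp_rot: [0.569, 0.421, 0.569, -0.42]
ft_force: [-0.6, -2.5, 2.9]
grip_width: -0.0
```

Call:
servo_tool --slide '[[-0.006, 0, 0], [-0.008, 0, 0.006], [-0.008, 0, 0.018], [-0.008, 0, 0.018], [-0.004, 0, 0.018], [-0.0015, 0, 0.018], [-0.0006, 0, 0.018], [-0.0006, 0, 0.018], [-0.0006, 0, 0.018], [-0.0006, 0, 0.018]]' --rot '[[0, 0, 0], [0, 0, 0], [0, 0, 0], [0, 0, 0], [0, 0, 0], [0, 0, 0], [0, 0, 0], [0, 0, 0], [0, 0, 0], [0, 0, 0]]' --claw '[1, 1, 1, 1, 1, 1, 1, 1, 1, 1]'

```text
time_s: 16.7
eef_pos: [0.5772, 0.0091, 0.0692]
tcp_rot: [0.569, 0.42, 0.569, -0.42]
ft_force: [0.6, 0.4, 0.6]
grip_width: 0.004
```

```bash
python3 -c "
from h import *
dial();s=T()[0];print(s['eef_pos'],s['ft_force'],s['time_s'])"
```

```text
hub [-0.22  0.8 ] needle -35.39 (n=106) zero -23.61 / about nominal -22.65 r=38.9 n=211 diff 11.78 deg = 9.9 mm
[0.57731193 0.00907437 0.06930459] [ 0.26728508  0.84162742 -0.04027162] 16.75
```

Call:
servo_tool --slide '[[0.0005, 0, 0], [0.001, 0, 0], [0.001, 0, 0], [0.001, 0, 0]]' --rot '[[0, 0, 0], [0, 0, 0], [0, 0, 0], [0, 0, 0]]' --claw '[1, 1, 1, 1]'

```text
time_s: 17.15
eef_pos: [0.5773, 0.009, 0.0684]
tcp_rot: [0.569, 0.421, 0.568, -0.42]
ft_force: [-0.7, -0.4, 1.3]
grip_width: -0.002
```

Call:
servo_tool --slide '[[0.0004, 0, 0], [0.0006, 0, 0], [0.0006, 0, 0]]' --rot '[[0, 0, 0], [0, 0, 0], [0, 0, 0]]' --claw '[1, 1, 1]'

```text
time_s: 17.45
eef_pos: [0.5774, 0.009, 0.0681]
tcp_rot: [0.569, 0.421, 0.568, -0.42]
ft_force: [-1.3, -0.4, 2.7]
grip_width: -0.002
```

Call:
servo_tool --slide '[[0.0004, 0, 0], [0.0004, 0, -0.0015], [0.0004, 0, -0.003], [0.0004, 0, -0.0045], [0.0004, 0, -0.006], [0.0004, 0, -0.006]]' --rot '[[0, 0, 0], [0, 0, 0], [0, 0, 0], [0, 0, 0], [0, 0, 0], [0, 0, 0]]' --claw '[1, 1, 1, 1, 1, 1]'

```text
time_s: 18.05
eef_pos: [0.5758, 0.0142, 0.0679]
tcp_rot: [0.569, 0.42, 0.568, -0.421]
ft_force: [-0.8, -2.3, 5.3]
grip_width: 0.001
```

```bash
python3 -c "
from h import *
dial();s=T()[0];print(s['eef_pos'],s['ft_force'],s['time_s'])"
```

```text
hub [-0.24  0.86] needle -35.49 (n=105) zero -30.37 / about nominal -29.43 r=38.6 n=207 diff 5.11 deg = 4.3 mm
[0.57580642 0.01425107 0.06790863] [-2.16096798 -1.18565359  4.97655139] 18.1
```

Call:
servo_tool --slide '[[0, 0, -0.001], [0, 0, -0.002], [0, 0, -0.0035], [0, 0, -0.0035], [0, 0, -0.0035]]' --rot '[[0, 0, 0], [0, 0, 0], [0, 0, 0], [0, 0, 0], [0, 0, 0]]' --claw '[1, 1, 1, 1, 1]'

```text
time_s: 18.6
eef_pos: [0.5748, 0.0175, 0.0678]
tcp_rot: [0.569, 0.42, 0.568, -0.421]
ft_force: [-1.3, -2.8, 5.2]
grip_width: -0.0
```

```bash
python3 -c "
from h import *
dial();s=T()[0];print(s['eef_pos'],s['ft_force'],s['time_s'])"
```

```text
hub [-0.23  0.78] needle -35.36 (n=103) zero -34.56 / about nominal -33.80 r=39.6 n=143 diff 0.80 deg = 0.7 mm
[0.57477779 0.01755367 0.06780843] [-0.62366179 -1.57654544  5.54647579] 18.65
```

Close to alignment. I'll lift off straight up and look.

Call:
servo_tool --slide '[[-0.005, 0, 0], [-0.02, 0, 0], [-0.03, 0, 0], [-0.03, 0, 0], [-0.03, 0, 0]]' --rot '[[0, 0, 0], [0, 0, 0], [0, 0, 0], [0, 0, 0], [0, 0, 0]]' --claw '[1, 1, 1, 1, 1]'

```text
time_s: 19.15
eef_pos: [0.575, 0.0181, 0.0979]
tcp_rot: [0.569, 0.421, 0.568, -0.42]
ft_force: [-0.0, 0.1, -0.1]
grip_width: 0.0
```

```bash
python3 -c "
from h import *
dial(f='w6.png');s=T()[0];print(s['eef_pos'],s['ft_force'],s['time_s'])
i=cv2.imread('pics/w6.png');cv2.imwrite('pics/c6.png',cv2.resize(i[120:320,320:520],(600,600),interpolation=cv2.INTER_CUBIC))"
```

```text
hub [-0.22  0.84] needle -35.28 (n=74) zero -34.72 / about nominal -33.90 r=40.1 n=108 diff 0.55 deg = 0.5 mm
[0.57447364 0.01810889 0.09723478] [ 0.07138946 -0.2236984  -0.74290039] 19.2
```

View pics/c6.png

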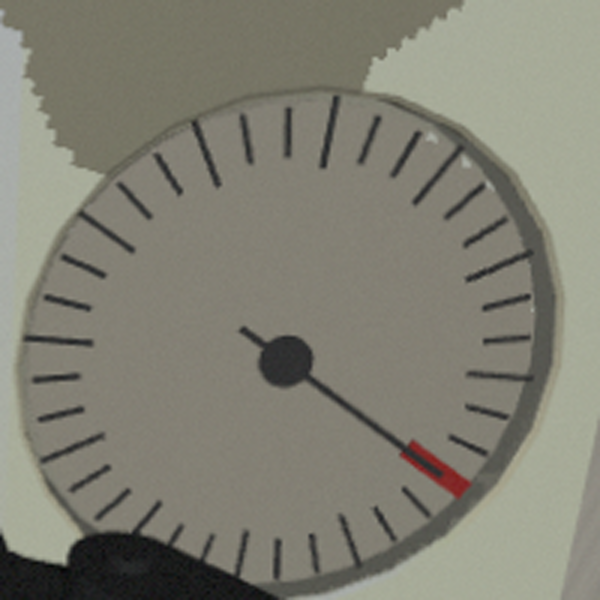

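The needle lies on the red bar, along its midline: the tip is at (440,473) in the crop and the bar's end at (462,489). I'll check again from directly above the dial with the tool clear.

Call:
servo_tool --slide '[[-0.03, 0, 0], [-0.06, 0.02, 0.01], [-0.08, 0.05, 0.03], [-0.08, 0.077, 0.04], [-0.08, 0.077, 0.04], [-0.08, 0.077, 0.04], [-0.08, 0.077, 0.04]]' --rot '[[0, 0, 0], [0, 0, 0], [0, 0, 0], [0, 0, 0], [0, 0, 0], [0, 0, 0], [0, 0, 0]]' --claw '[1, 1, 1, 1, 1, 1, 1]'

```text
time_s: 19.9
eef_pos: [0.6585, 0.0025, 0.1763]
tcp_rot: [0.568, 0.42, 0.569, -0.421]
ft_force: [-0.1, -0.0, 0.1]
grip_width: 0.006
```

```bash
python3 -c "
from h import *
dial(f='w7.png');s=T()[0];print(s['eef_pos'],s['ft_force'],s['time_s'])
i=cv2.imread('pics/w7.png');b=snap('side','s7.png');cv2.imwrite('pics/c7.png',np.hstack([cv2.resize(i[70:270,170:370],(500,500),interpolation=cv2.INTER_CUBIC),cv2.resize(cv2.imread('pics/s7.png')[130:330,200:320],(300,500))]))"
```

```text
hub [0.01 0.84] needle -35.23 (n=51) zero -34.78 / about nominal -33.79 r=40.8 n=71 diff 0.45 deg = 0.4 mm
[0.65854468 0.00260919 0.17667843] [-0.51832911  0.1658268   0.35426215] 19.95
```

View pics/c7.png

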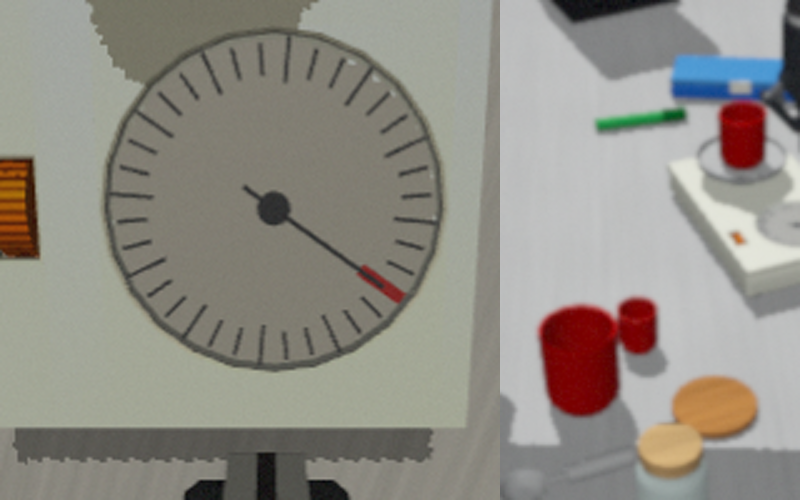

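The needle tip is within about 0.5° of the red mark's midline, the cup stands upright in the pan, and the tool is clear and still. Handing in.

```bash
python3 -c "
from h import *
print(order.sign_off())"
```

```text
the job is handed in; nothing more can be done
None
```

The red cup from the coaster now stands upright in the scale's pan, and the scale is zeroed for it. I handed the job in at about 20 s, with the arm touching nothing.

- **Zeroing:** I rolled the thumbwheel in three strokes towards the scale's +y. The readings I took on the wheel were 2–6 N upwards. Force is only reported at the end of each move, so short peaks in between were not seen.
- **Last dial check:** From above the dial, the needle was at −35.2° and the red mark at −34.8°. That is about 0.5° apart, or 0.3 mm at the needle tip. Measured about the scale's nominal centre instead of the needle's hub, the mark reads 1° different. The hub shows up about 0.8 mm from that nominal point, which is within the camera calibration.
- **Rest of the counter:** In the last side view the cup was upright in the pan. The coaster and the other nearby things looked unmoved; I did not measure them again.
- **Failed check:** I tried reading the dial once with the top camera, but it found nothing, probably because the arm was in the way. All the dial readings come from the wrist camera.

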